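Snap the last thread cap onto a hex nipple and hold it up by the cap

ROBOT

A 6-joint arm with a two-finger parallel gripper is mounted at the origin on the work surface. World frame = base frame: x ahead of the robot, y to its left, z up, the work surface at z = 0. Lengths are in mm, angles in rad, forces in N, time in s.
With the tool pointing down it reaches from about 425 to 1125 mm from the base axis. Payload 14.9 kg.
Tool frame: the origin (TCP) lies on the centre line of the jaws, within the pads' length; the fingertips stand 11 mm ahead of it and the grasp point (between the pads) lies 8 mm behind it (r.finger_overhang is the distance from the TCP to the fingertips, in mm); z points along the fingers, y is the direction in which the jaws open and shut (so a half turn about z gives the same grasp; the last joint's range is limited). The gripper opens to 91 mm and grips with 3 to 60 N. Pads are 32 mm wide; open, the fingers measure 118 mm over their backs; the gripper's body (76 mm by 178 mm) begins 60 mm behind the grasp point.
Start: joints at [-1.207, 0.379, 1.734, -0, 1.028, -0.033], TCP at [270.525, -645.627, 224.932] pointing down, gripper open.
Joint ranges: [-2.77, 2.77], [-0.74, 2.19], [0, 2.66], [-1.06, 4.2], [0.31, 2.87], [-3.08, 3.08]. Speed limits (rad/s): [1.89, 1.89, 2.39, 3.14, 3.14, 3.14].

INTERFACE

Orientations are given as a 3x3 rotation matrix whose columns are the frame's x, y, z axes.
In Python, from cell import r gives the robot as it stands.
- The arm moves only by the tool move_arm, never from a script. Its argument "motion" is a list of rows, each a list of 3 entries, a list of its own where there are three numbers: the turn, a rotation vector about the tool's x, y, z in degrees, then the shift along the tool's x, y, z in mm, then the closure, from 0 (fully open) to 1 (shut). In form: [[[wx, wy, wz], [x, y, z], hand], ...]. A call has 1 to 8 rows; each row is the pose to reach, as a shift and turn from the pose commanded when the call began, along the tool's axes at that moment; what a row does not reach only later rows make up. A row lasts 1/12 s, in which the tool goes at most 41.7 mm and 7.16 degrees, less where a joint would pass 70% of its speed; a pose out of reach is approached as far as the arm can. A call with a gripper value outside its range is refused whole. The fingers move at their own pace and stop on an object; "newtons" is the grip in N (left out, the last holds). Time passes only in rows, so rows that repeat a pose let the fingers close. It gives the time, the measured TCP pose, the force and the opening at its end, in the units of the state.
- r.sense(): the state, without advancing time (a new reading comes with each control period).
- r.read_camera(name): name is "scene" or "top" or "wrist"; returns a dict with "color" (384x512x3 uint8, red, green, blue), "fx", "fy", "cx", "cy" (pixels), "k1" (the pictures are not rectified: a ray, as slopes to the right and down, at radius r is drawn at 1 + k1 r^2 times it, then the intrinsics apply), "R" (3x3) and "t" (3): a world point X has camera coordinates R X + t. Camera axes: x right, y down, z forward; pixel columns grow to the right and rows downward; lengths in mm; the calibration is good to about 2 mm. A picture is of the moment at which its call begins. There is no depth.
- r.hand_in(): hands the job in, once; it reports no verdict.
The state is a dict: "time": time; "joint_pos": joint angles; "dq": joint speeds; "joint_efforts": joint torques, N m; "ee_pos": TCP position; "eef_rot": TCP orientation; "ft_force": force on the tool from outside, world axes, zero at the start; "moment": the same for the moment, N m; "gripper_width": opening from 0.0 (shut) to 1.0 (fully open).
Only numpy, scipy, OpenCV 4.12 (cv2) and the standard library are available. Lean on these libraries where they do the work, as an engineer would, in place of code of your own. Each camera call takes 0.05 s, during which the arm holds its last target.

TASK

Finish capping the galvanised hex nipples in the red tray: pick up the loose thread cap by the ribbed grip on its top, set it over the one bare nipple and press it straight down until it clicks, and keep pressing firmly for about a second after the click so that it is fully home. Then lift the nipple by its cap well clear of the tray, to show that the cap has caught, and finish while still holding it up there, upright and hanging from the cap alone. Leave the two nipples that are already capped standing where they are.

Things in the scene. Friction and masses are not known exactly. Their poses are not given: they have to be found in the camera images.
- tray: fixed shallow tray lying on the bench, 310 mm (its x) by 500 mm (its y), plywood floor 8 mm thick with a red steel rim 36 mm high over the bench; origin: centre of its underside. The nipples and the loose cap stand on its floor, 8 mm above the bench, in any order.
- nipple: the bare hex nipple: galvanised pipe fitting, 62 mm tall, about 0.32 kg, standing loose and upright on one end; origin: centre of its lower end face, z up. Both ends alike: end face 35 mm across, 3 mm bevel to 38.6 mm, then a dark tapered thread widening to 42.4 mm at 19 mm from the end; then a neck 37.6 mm across, 6 mm long; in the middle the hexagon, 48 mm across flats, 12 mm thick.
- nipple_top (a point): centre of the nipple's upper end face, 62 mm above its origin, same axes
- cap: the loose thread cap, dark grey plastic, about 45 g, standing mouth down; origin: centre of its lower rim, z up. Bottom up: slotted skirt 52 mm across, 24 mm deep inside, bore 44 mm, with six spring tabs whose inward beads near the rim leave 39 mm between them (keep fingers off it); crown 52 mm across, 4 mm thick; ribbed round grip 40 mm across, 22 mm tall. 50 mm tall in all.
- cap_ceiling (a point): centre of the inside of the crown, 24 mm above the cap's origin; on nipple_top when fully home. Pressed on, the beads ride up the thread over the last 17 mm, the force growing to 8 to 12 N, and snap into the neck about 3 mm before the end (force drops to nothing or a slight pull); then the crown stops hard on the end face. Firm pressing is 10 N or more. Once on, it carries the nipple, 1 mm play.
- cap_grip (a point): centre of the ribbed grip on the cap, 39 mm above the cap's origin (the grip spans from 11 mm below to 11 mm above this point)
- capped_a: a nipple of the same kind with its cap already on (one solid piece with it), loose, standing upright, 88 mm tall, 0.36 kg, to be left alone; origin: centre of its lower end face
- capped_b: another capped nipple like capped_a, to be left alone; origin: centre of its lower end face
- carton: fixed open cardboard carton full of nipples on the bench left of the tray, 240 mm (x) by 200 mm (y), 150 mm tall with its open flaps; origin: centre of its underside. Nearer the robot stands a low white box of spare caps, 80 mm tall, not part of the job.
- elbow_carton: fixed smaller cardboard carton with elbows on the bench right of the tray, 200 mm (x) by 150 mm (y), 110 mm tall with its open flaps; origin: centre of its underside
Things that resemble listed ones, but are neither listed nor needed, are in the scene too. Leave any green or yellow look-alike of the cap alone.

How it is judged (in metres and radians):
On the way, in this order (a step that is already met when the one before it is completed fails the run):
1. the loose cap is lifted off the tray (z of cap in the frame of tray above 0.028 m and contact force between the fingers and cap above 0.5 N), for 0.1 s.
2. the cap has clicked home on the bare nipple, which stands on the tray, and is still pressed down firmly for half a second (z of cap_ceiling in the frame of nipple_top below 0.0015 m and distance between cap_ceiling and nipple_top below 0.003 m and angle between the z axis of cap and the z axis of nipple, either way round below 0.1 rad and angle between nipple's own z axis and vertical below 0.1 rad and contact force between nipple and tray above 10 N), for 0.5 s.
At the end, for the whole second after the job is handed in: The gripped cap alone carries the nipple at rest, lower end 30 mm or more over the tray floor, upright within 14 deg, cap still snapped home (end face within 2.5 mm of its ceiling along the axis, 4 mm in all, axes within 7 deg); robot not touching the nipple; both capped nipples upright in the tray (z of nipple in the frame of tray above 0.038 m and angle between nipple's own z axis and vertical below 0.25 rad and linear speed of nipple below 0.04 m/s and z of cap_ceiling in the frame of nipple_top below 0.0025 m and distance between cap_ceiling and nipple_top below 0.004 m and angle between the z axis of cap and the z axis of nipple, either way round below 0.12 rad and contact force between the fingers and cap above 1 N and contact force between each of the fingers, the arm and nipple below 0.3 N and contact force between tray and nipple below 0.1 N and contact force between tray and cap below 0.1 N and z of each of capped_a, capped_b in the frame of tray below 0.014 m and angle between each of capped_a, capped_b's own z axis and vertical below 0.1 rad); the arm keeps its last pose, push and grip.
It fails at once if a capped nipple is shoved or tipped (distance of any of capped_a, capped_b from where it was at the start of the episode above 0.02 m or angle between any of capped_a, capped_b's own z axis and vertical above 0.2 rad).
It also fails if it takes over 61 s, if anything falls off the work surface, if the arm or the gripper's body presses on something with over 40 N, if the wrist force passes 120 N, or if a joint passes its speed limit or range.

## Working session

There is one attempt and no reset: what is moved stays moved. The work goes in short steps, Python scripts to look and compute and a tool call to move; the robot and the scene stay as the last step left them, time stands still between calls to the robot, and variables do not carry over. Pictures are saved under pics/ and viewed, and the job is handed in when it is done.

Besides the shell and the picture viewer there is one more tool, called after "Call:" in YAML: its name, and indented under it one key for each argument. move_arm: Moves the arm, as the interface text tells. Its arguments: {"type":"object","properties":{"motion":{"type":"array","items":{"type":"array"}},"newtons":{"type":"number"}},"required":["motion"]}

```bash
mkdir -p pics; ls; python3 - <<'E'
from cell import r
import cv2
s=r.sense(); print({k:(s[k]) for k in s})
for n in ["top","scene","wrist"]:
    c=r.read_camera(n); cv2.imwrite(f"pics/{n}0.png",c["color"][:,:,::-1]); print(n,c["fx"],c["fy"],c["cx"],c["cy"],c["k1"],c["R"],c["t"])
E
```

```text
pics
{'time': 0.0, 'joint_pos': array([-1.20729619e+00,  3.79415336e-01,  1.73479107e+00, -1.59064209e-07,
        1.02848767e+00, -3.33014460e-02]), 'dq': array([ 0.00066422, -0.00131848, -0.00093364, -0.00040803, -0.00074236,
       -0.0010805 ]), 'joint_efforts': array([ 5.58030180e-03, -7.63716531e+01, -4.34368980e+01,  6.52021752e-02,
        4.23038634e-02, -1.11576262e-04]), 'ee_pos': array([ 270.38447198, -645.24950463,  224.2784156 ]), 'eef_rot': array([[ 9.22301777e-01,  3.86470283e-01, -3.91733999e-04],
       [ 3.86470479e-01, -9.22301203e-01,  1.02940045e-03],
       [ 3.65359452e-05, -1.10081149e-03, -9.99999393e-01]]), 'ft_force': array([0.15572601, 0.41346092, 0.13787695]), 'moment': array([-0.04159694,  0.05106906,  0.00222085]), 'gripper_width': 0.9979798954957568}
top 355.8469633077402 355.8469633077402 264.6074033259314 186.75424341439216 -0.04447697972140456 [[ 1.59377777e-03 -9.99947197e-01 -1.01519927e-02]
 [-9.95104985e-01 -5.82769725e-04 -9.88217076e-02]
 [ 9.88105732e-02  1.02597983e-02 -9.95053369e-01]] [  -7.05334088  514.84228814 1083.17458112]
scene 478.06369899460657 478.06369899460657 250.3661149382524 188.8176086402063 -0.13717449981337132 [[-0.61572736  0.78794221 -0.00518547]
 [ 0.67652141  0.52526215 -0.5161574 ]
 [-0.40397847 -0.32132032 -0.85647805]] [ 314.42320536 -289.2190604  1639.68179983]
wrist 336.3196827647449 336.3196827647449 250.4446495319235 192.84111768034134 -0.018489775563365254 [[ 3.86637336e-01 -9.22231689e-01 -5.30521780e-04]
 [-8.91795096e-01 -3.74023515e-01  2.54573990e-01]
 [-2.34974629e-01 -9.79546927e-02 -9.67053154e-01]] [-699.67875096  -27.78231688  390.33152824]
```

View pics/top0.png

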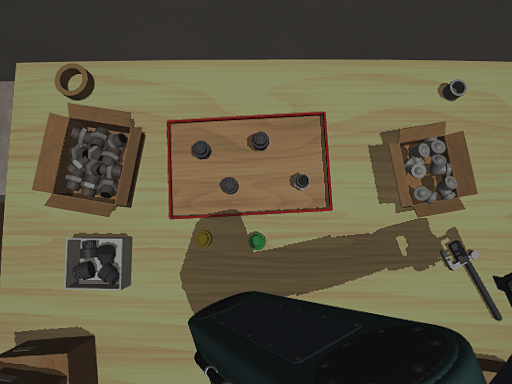

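View pics/scene0.png

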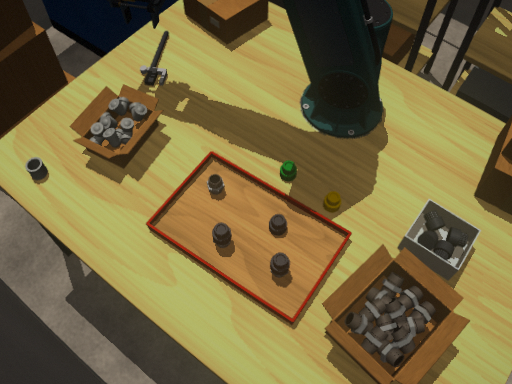

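View pics/wrist0.png

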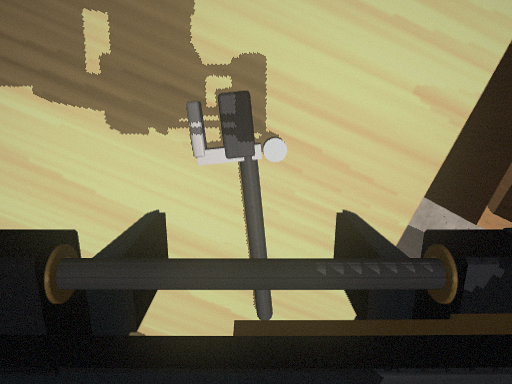

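The top view shows the tray with dark caps at (201,149), (260,140) and (229,185), and the bare nipple at (300,181). I'll zoom in to tell which cap is loose.

```bash
python3 - <<'E'
import cv2,numpy as np
a=cv2.imread("pics/top0.png")[110:220,165:335]; b=cv2.imread("pics/scene0.png")[150:320,145:355]
cv2.imwrite("pics/z1.png",cv2.resize(a,None,fx=4.5,fy=4.5,interpolation=2)); cv2.imwrite("pics/z2.png",cv2.resize(b,None,fx=3.5,fy=3.5,interpolation=2))
E
```

```text
(no output)
```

View pics/z1.png

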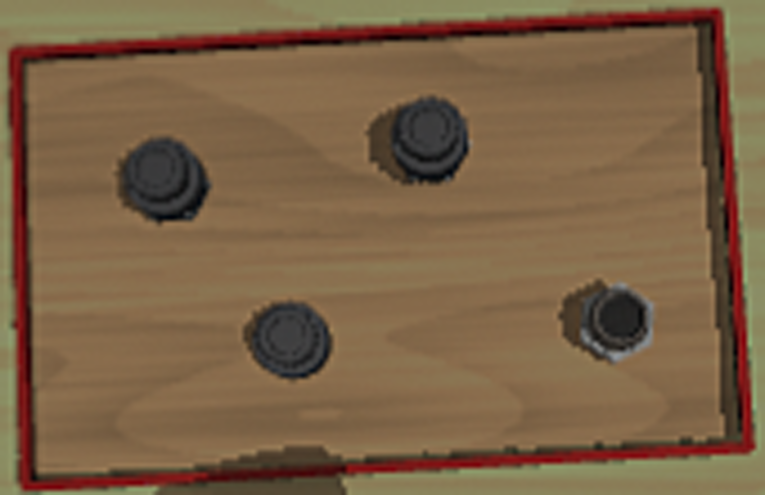

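View pics/z2.png

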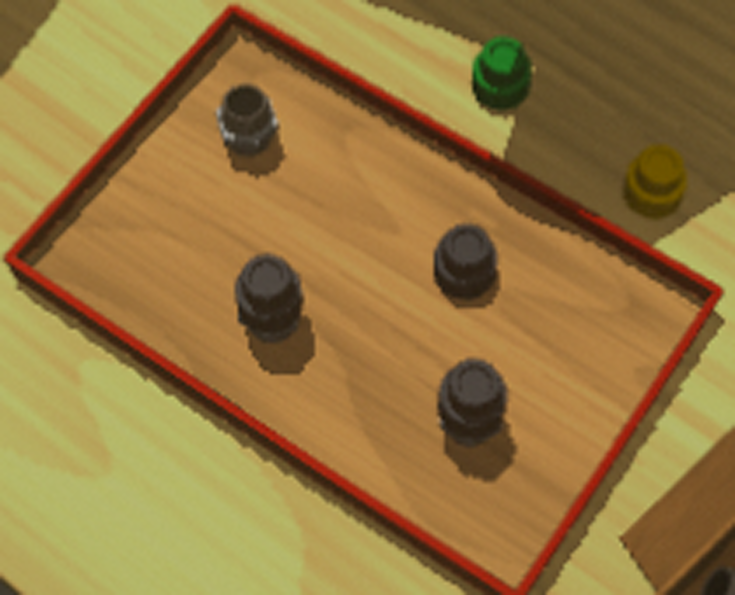

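Loose cap: top view zoom (289,337), no hex visible, low and with a short shadow; nipple end face (617,319). In the scene zoom, the cap's grip top is about (467,243) and the nipple top (246,103).

```bash
cat > h.py <<'E'
import numpy as np,cv2
from cell import r
def ray(c,px):
    p=np.array([[px]],float)
    K=np.array([[c["fx"],0,c["cx"]],[0,c["fy"],c["cy"]],[0,0,1]])
    n=cv2.undistortPoints(p,K,np.array([c["k1"],0,0,0,0.]))[0,0]
    R=np.array(c["R"]);t=np.array(c["t"])
    return -R.T@t, R.T@np.array([n[0],n[1],1])
def atz(c,px,z):
    o,d=ray(c,px); return o+d*(z-o[2])/d[2]
def proj(c,X):
    R=np.array(c["R"]);t=np.array(c["t"])
    X=np.array(X,float).reshape(-1,3)
    p=X@R.T+t; n=p[:,:2]/p[:,2:]; q=n*(1+c["k1"]*(n**2).sum(1,keepdims=True))
    return q*[c["fx"],c["fy"]]+[c["cx"],c["cy"]]
E
python3 - <<'E'
from h import *
T=r.read_camera("top");S=r.read_camera("scene")
f=lambda u,v,k,x,y:((u+.5)/k-.5+x,(v+.5)/k-.5+y)
for n,a,b,z in [("cap",(289,337),(467,243),58),("nip",(617,319),(246,103),70),("A",(156,169),(473,382),96),("B",(431,124),(268,272),96)]:
    pt=f(*a,4.5,165,110);ps=f(*b,3.5,145,150)
    o1,d1=ray(T,pt);o2,d2=ray(S,ps)
    M=np.stack([d1,-d2],1);s=np.linalg.lstsq(M,o2-o1,rcond=None)[0]
    print(n,atz(T,pt,z),atz(S,ps,z),"tri",(o1+d1*s[0]).round(1),(o2+d2*s[1]).round(1))
for c,lst in [(T,[(13,50),(720,12),(750,450),(25,487)])]:
    for p in lst: print(atz(c,f(*p,4.5,165,110),36).round(0))
E
```

```text
cap [518.41945593 101.58486398  58.        ] [516.85608863 104.44863101  58.        ] tri [518.5 101.7  57.4] [516.6 104.3  57.5]
nip [ 529.30506221 -118.02081121   70.        ] [ 529.43278772 -117.00349238   70.        ] tri [ 529.4 -118.1   69.1] [ 529.  -117.5   69. ]
A [625.51353393 186.3968284   96.        ] [625.21327331 187.69555514  96.        ] tri [625.7 186.5  95.3] [625.  187.6  95.3]
B [655.34945062   5.50450025  96.        ] [648.61492807   8.25070119  96.        ] tri [653.8   5.4 102.3] [650.6  10.3 101.6]
[724. 301.  36.]
[ 750. -196.   36.]
[ 444. -211.   36.]
[417. 284.  36.]
```

Call:
move_arm:
  motion:
    - [[0, 0, 0], [346, -284, 0], 0]
    - [[0, 0, 0], [346, -284, 0], 0]
    - [[0, 0, 0], [346, -284, 0], 0]
    - [[0, 0, 0], [346, -284, 0], 0]
    - [[0, 0, 0], [346, -284, 0], 0]
    - [[0, 0, 0], [346, -284, 0], 0]
    - [[0, 0, 0], [346, -284, 0], 0]
    - [[0, 0, 0], [346, -284, 0], 0]
  newtons: 20

```text
time: 0.92
ee_pos: [426.9, -349.2, 225.1]
eef_rot: [[0.922, 0.386, 0.0], [0.386, -0.922, -0.0], [0.0, 0.0, -1.0]]
ft_force: [1.4, -0.6, -0.5]
gripper_width: 0.998
```

Call:
move_arm:
  motion:
    - [[0, 0, 0], [240, -359, 30], 0]
    - [[0, 0, 0], [240, -359, 30], 0]
    - [[0, 0, 0], [240, -359, 30], 0]
    - [[0, 0, 0], [240, -359, 30], 0]
    - [[0, 0, 0], [240, -359, 30], 0]
    - [[0, 0, 0], [240, -359, 30], 0]
    - [[0, 0, 0], [240, -359, 30], 0]
    - [[0, 0, 0], [240, -359, 30], 0]

```text
time: 1.58
ee_pos: [490.0, -22.6, 202.0]
eef_rot: [[0.922, 0.386, 0.001], [0.386, -0.922, -0.0], [0.001, 0.0, -1.0]]
ft_force: [0.7, 0.0, -0.5]
gripper_width: 1.001
```

```bash
python3 - <<'E'
from h import *
s=r.sense();print(s["ee_pos"],s["joint_pos"].round(2),s["ft_force"])
d=np.array([518,102.5,150])-s["ee_pos"];print(s["eef_rot"].T@d)
c=r.read_camera("wrist");cv2.imwrite("pics/w1.png",c["color"][:,:,::-1])
print(proj(c,[[518,102,58],[518,102,8]]))
E
```

```text
[490.02986337 -22.57362439 201.97655302] [-0.09  0.08  2.16 -0.    0.9   1.08] [ 0.66516429  0.00608287 -0.53096634]
[  74.098812   -104.56637413   51.98597491]
[[131.30599213 103.13076899]
 [148.06491562 103.31135924]]
```

View pics/w1.png

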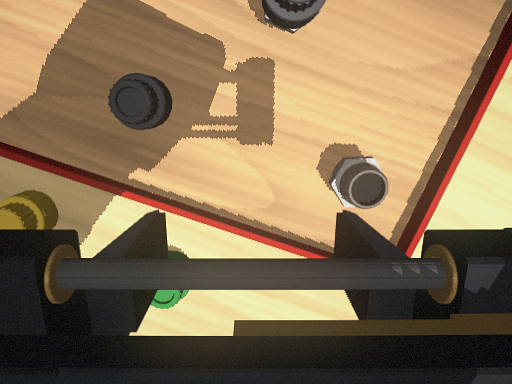

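Wrist view: cap's grip top at about (132,101), which agrees with the prediction (131,103); nipple end face at about (369,186).

```bash
python3 - <<'E'
from h import *
c=r.read_camera("wrist");im=c["color"][:,:,::-1]
cv2.imwrite("pics/w1z.png",np.hstack([cv2.resize(im[65:140,95:180],None,fx=4.5,fy=4.5,interpolation=2),cv2.resize(im[147:222,320:405],None,fx=4.5,fy=4.5,interpolation=2)]))
print(atz(c,(131.5,101),58),atz(c,(369,186),70))
E
```

```text
[520.22870614 107.69965361  58.        ] [ 534.10106683 -114.11074028   70.        ]
```

View pics/w1z.png

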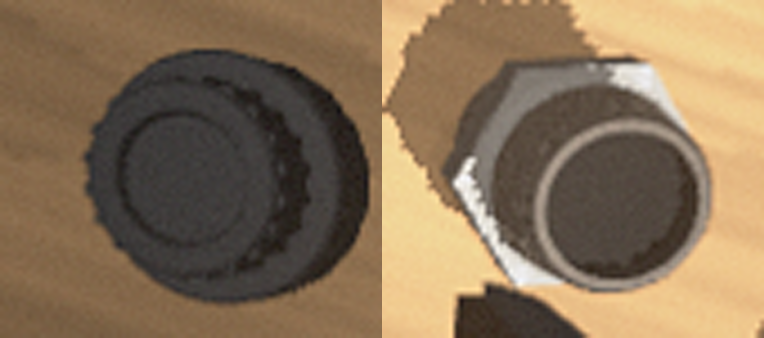

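```bash
python3 - <<'E'
from h import *
c=r.read_camera("wrist")
print(atz(c,(135.5,104.2),58),atz(c,(373.7,192.2),70))
s=r.sense();print(s["ee_pos"])
d=np.array([518.5,102.5,130])-s["ee_pos"];print(s["eef_rot"].T@d)
E
```

```text
[518.2597622  100.84596516  58.        ] [ 530.51628796 -123.50499821   70.        ]
[490.14921845 -22.27557908 201.69581098]
[  74.84204953 -103.78369416   71.69807326]
```

Call:
move_arm:
  motion:
    - [[0, 0, 0], [74.5, -103, 62], 0]
    - [[0, 0, 0], [74.5, -103, 62], 0]
    - [[0, 0, 0], [74.5, -103, 62], 0]
    - [[0, 0, 0], [74.5, -103, 62], 0]
    - [[0, 0, 0], [74.5, -103, 62], 0]
    - [[0, 0, 0], [74.5, -103, 62], 0]

```text
time: 2.23
ee_pos: [518.9, 98.6, 139.5]
eef_rot: [[0.922, 0.387, -0.001], [0.387, -0.922, -0.0], [-0.001, -0.0, -1.0]]
ft_force: [-0.6, -0.1, 0.6]
gripper_width: 1.003
```

```bash
python3 - <<'E'
from h import *
s=r.sense();print(s["ee_pos"],s["eef_rot"].round(4))
c=r.read_camera("wrist");cv2.imwrite("pics/w2.png",c["color"][:,:,::-1])
print(proj(c,[[518,102,58],[518,102,36]]))
E
```

```text
[518.86150711  98.63645786 139.46567917] [[ 9.221e-01  3.869e-01 -1.000e-03]
 [ 3.869e-01 -9.221e-01 -3.000e-04]
 [-1.000e-03 -1.000e-04 -1.000e+00]]
[[245.6335714  203.81406697]
 [245.99990579 196.02736393]]
```

View pics/w2.png

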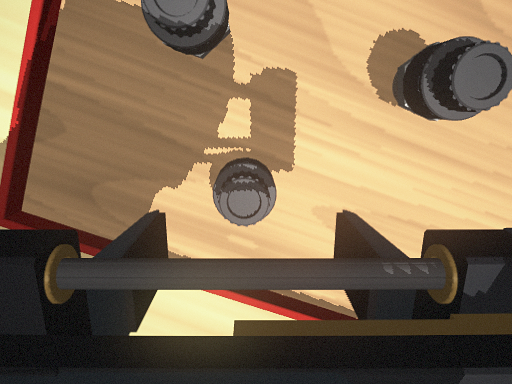

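Wrist view: cap's grip top at about (243,202), within 2 px of the prediction.

```bash
python3 - <<'E'
from h import *
c=r.read_camera("wrist");im=c["color"][:,:,::-1]
cv2.imwrite("pics/w2z.png",cv2.resize(im[145:235,195:295],None,fx=6,fy=6,interpolation=2))
s=r.sense();print(s["ee_pos"])
# overlay predicted circle for the grip top 
for X in ([518,102],[518.5,101]):
  a=np.linspace(0,2*np.pi,60)
  P=proj(c,np.stack([X[0]+20*np.cos(a),X[1]+20*np.sin(a),0*a+58],1))
  print(X,proj(c,[*X,58]),P.min(0),P.max(0))
E
```

```text
[519.11217134  97.91625011 140.27019555]
[518, 102] [[244.93516748 203.64715399]] [218.26147499 177.55231157] [271.6126541  228.70528295]
[518.5, 101] [[246.42289069 203.5511058 ]] [219.74810674 177.45226058] [273.10203863 228.61306364]
```

View pics/w2z.png

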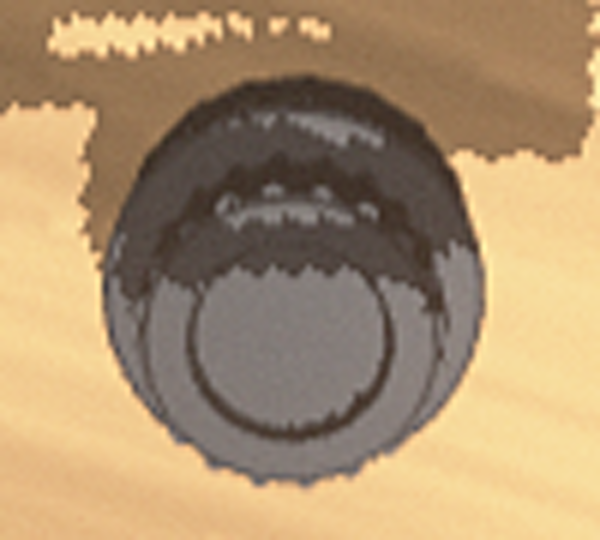

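```bash
python3 - <<'E'
from h import *
c=r.read_camera("wrist");print(atz(c,(243.6,201.3),58))
s=r.sense();print(s["ee_pos"])
d=np.array([518.8,102.2,50])-s["ee_pos"];print(s["eef_rot"].T@d)
E
```

```text
[519.39364795 103.38018174  58.        ]
[519.19698557  97.86590373 140.43340033]
[ 1.23978981 -4.1790372  90.43307167]
```

Call:
move_arm:
  motion:
    - [[0, 0, 0], [1.5, -4.5, 35], 0]
    - [[0, 0, 0], [1.5, -4.5, 60], 0]
    - [[0, 0, 0], [1.5, -4.5, 80], 0]
    - [[0, 0, 0], [1.5, -4.5, 89], 0]
    - [[0, 0, 0], [1.5, -4.5, 89], 0]
    - [[0, 0, 0], [1.5, -4.5, 89], 0]

```text
time: 2.88
ee_pos: [519.0, 103.3, 51.5]
eef_rot: [[0.923, 0.386, 0.0], [0.386, -0.923, 0.0], [0.0, 0.0, -1.0]]
ft_force: [-0.2, 0.1, -0.4]
gripper_width: 1.001
```

```bash
python3 - <<'E'
from h import *
c=r.read_camera("wrist");cv2.imwrite("pics/w3.png",c["color"][:,:,::-1])
s=r.sense();print(s["ee_pos"],s["ft_force"],s["eef_rot"].T@(np.array([519,102.6,50])-s["ee_pos"]))
E
```

```text
[519.38920898 103.55216572  52.01910268] [0.18970257 0.38548467 0.41298649] [-0.72912169  0.72756061  2.0183944 ]
```

View pics/w3.png

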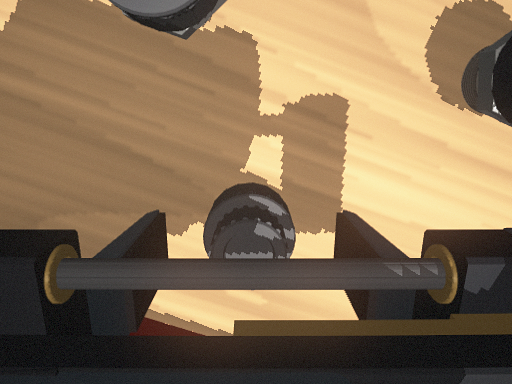

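Call:
move_arm:
  motion:
    - [[0, 0, 0], [-0.5, 0.5, 1.5], 0]
    - [[0, 0, 0], [-0.5, 0.5, 1.5], 0.3]
    - [[0, 0, 0], [-0.5, 0.5, 1.5], 0.5]
    - [[0, 0, 0], [-0.5, 0.5, 1.5], 1]
    - [[0, 0, 0], [-0.5, 0.5, 1.5], 1]
    - [[0, 0, 0], [-0.5, 0.5, 1.5], 1]
    - [[0, 0, 0], [-0.5, 0.5, 1.5], 1]
    - [[0, 0, 0], [-0.5, 0.5, 1.5], 1]
  newtons: 50

```text
time: 3.6
ee_pos: [518.3, 103.3, 49.3]
eef_rot: [[0.922, 0.387, -0.0], [0.387, -0.922, -0.0], [-0.0, -0.0, -1.0]]
ft_force: [-0.6, -0.2, -1.1]
gripper_width: 0.522
```

```bash
python3 - <<'E'
from h import *
s=r.sense();print(s["ee_pos"],s["ft_force"],s["gripper_width"]*91)
E
```

```text
[518.30684365 103.28323335  49.33443835] [-0.62248569 -0.16654326 -1.10485867] 47.497745821020196
```

Still closing (47.5 mm against a 40 mm grip).

Call:
move_arm:
  motion:
    - [[0, 0, 0], [0, 0, 0], 1]
    - [[0, 0, 0], [0, 0, 0], 1]
    - [[0, 0, 0], [0, 0, 0], 1]
    - [[0, 0, 0], [0, 0, 0], 1]
    - [[0, 0, 0], [0, 0, 0], 1]

```text
time: 4.02
ee_pos: [518.3, 103.3, 49.3]
eef_rot: [[0.922, 0.386, -0.0], [0.386, -0.922, 0.0], [-0.0, -0.0, -1.0]]
ft_force: [0.4, 0.3, 0.2]
gripper_width: 0.43
```

Call:
move_arm:
  motion:
    - [[0, 0, 0], [0, 0, -20], 1]
    - [[0, 0, 0], [0, 0, -50], 1]
    - [[0, 0, 0], [0, 0, -85], 1]
    - [[0, 0, 0], [0, 0, -120], 1]
    - [[0, 0, 0], [0, 0, -120], 1]
    - [[0, 0, 0], [0, 0, -120], 1]

```text
time: 4.52
ee_pos: [519.4, 103.4, 171.1]
eef_rot: [[0.922, 0.386, 0.004], [0.386, -0.922, 0.001], [0.004, 0.001, -1.0]]
ft_force: [0.3, 0.7, -1.0]
gripper_width: 0.425
```

```bash
python3 - <<'E'
from h import *
c=r.read_camera("wrist");cv2.imwrite("pics/w4.png",c["color"][:,:,::-1])
s=r.sense();print(s["ee_pos"],s["ft_force"],s["gripper_width"]*91)
d=np.array([530,-119,169])-s["ee_pos"];print(s["eef_rot"].T@d)
print(s["joint_pos"].round(2))
E
```

```text
[518.33287471 103.2556123  169.46050231] [ 0.27246496 -0.44857654 -0.74634769] 39.02974359917472
[-75.14383644 209.49248334   0.44084046]
[ 0.15  0.19  2.11 -0.    0.84  1.33]
```

View pics/w4.png

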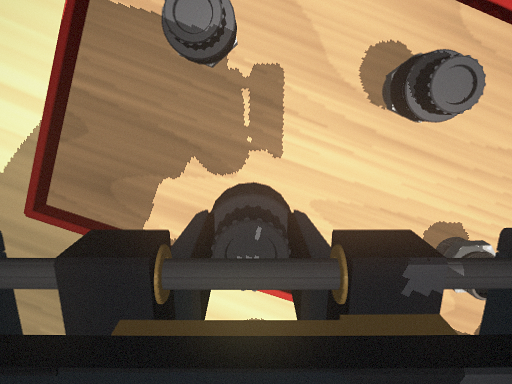

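Call:
move_arm:
  motion:
    - [[0, 0, 0], [-130, 209, 0], 1]
    - [[0, 0, 0], [-130, 209, 0], 1]
    - [[0, 0, 0], [-130, 209, 0], 1]
    - [[0, 0, 0], [-130, 209, 0], 1]
    - [[0, 0, 0], [-130, 209, 0], 1]
    - [[0, 0, 0], [-130, 209, 0], 1]
    - [[0, 0, 0], [-130, 209, 0], 1]
    - [[0, 0, 0], [-130, 209, 0], 1]

```text
time: 5.23
ee_pos: [478.0, -141.0, 167.7]
eef_rot: [[0.924, 0.383, -0.002], [0.383, -0.924, 0.001], [-0.002, -0.002, -1.0]]
ft_force: [-1.2, 0.3, -0.7]
gripper_width: 0.425
```

Call:
move_arm:
  motion:
    - [[0, 0, 0], [0, 0, 0], 1]
    - [[0, 0, 0], [0, 0, 0], 1]
    - [[0, 0, 0], [0, 0, 0], 1]

```text
time: 5.48
ee_pos: [479.2, -138.6, 168.8]
eef_rot: [[0.922, 0.388, -0.001], [0.388, -0.922, 0.0], [-0.001, -0.001, -1.0]]
ft_force: [0.4, -0.3, -1.0]
gripper_width: 0.428
```

```bash
python3 - <<'E'
from h import *
s=r.sense();print(s["ee_pos"],s["ft_force"],s["gripper_width"]*91)
c=r.read_camera("wrist");im=c["color"][:,:,::-1].copy();cv2.imwrite("pics/w5.png",im)
p=proj(c,[530,-119,70])[0];print(p)
x,y=int(p[0])-50,int(p[1])-40;print(x,y)
z=cv2.resize(im[max(y,0):y+80,x:x+100],None,fx=6,fy=6,interpolation=2);cv2.imwrite("pics/w5z.png",z)
E
```

```text
[ 479.15236091 -138.6038742   168.82233602] [ 0.42756175 -0.29407617 -1.01596035] 38.91003482323104
[252.50735827 129.04855678]
202 89
```

View pics/w5.png

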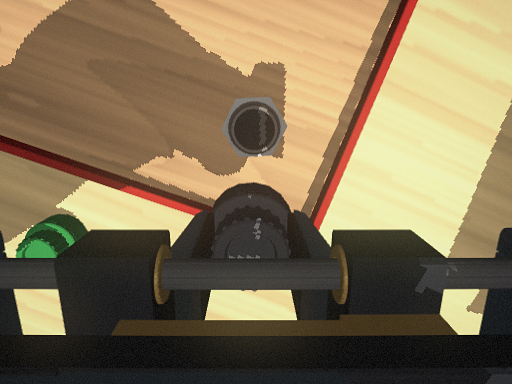

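View pics/w5z.png

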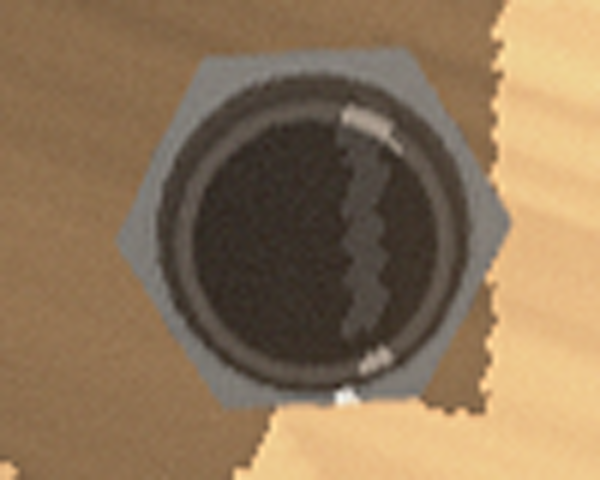

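Nipple end face is centred at about (254.6,128.4) in the wrist view. I'll also check where the held cap sits relative to the TCP.

```bash
python3 - <<'E'
from h import *
c=r.read_camera("wrist");im=c["color"][:,:,::-1].copy()
s=r.sense();E=s["ee_pos"];R=s["eef_rot"];print(E)
nip=atz(c,(254.6,128.4),70);print("nip",nip, "tool", R.T@(nip-E))
a=np.linspace(0,2*np.pi,90)
def ring(rad,zt,ox=0,oy=0):
    L=np.stack([ox+rad*np.cos(a),oy+rad*np.sin(a),0*a+zt],1)
    return proj(c,E+L@R.T)
z0=cv2.resize(im[170:300,180:320],None,fx=5,fy=5,interpolation=2)
for rad,zt,col in [(26,13.3,(0,255,0)),(26,41.3,(255,0,0)),(20,-8.7,(0,0,255))]:
    P=ring(rad,zt)
    cv2.polylines(z0,[((P-[180,170])*5+2).astype(np.int32)],True,col,1)
    print(rad,zt,P.min(0),P.max(0))
cv2.imwrite("pics/w6z.png",z0)
E
```

```text
[ 479.28236443 -138.8027067   169.12094353]
nip [ 531.17745302 -120.36578785   70.        ] tool [55.00786352  3.16229921 99.10659139]
26 13.3 [203.37783224 194.84132198] [297.48810914 282.45383731]
26 41.3 [209.34361367 182.94626417] [291.5011553 260.5209342]
20 -8.7 [209.58061989 219.15095385] [291.30892805 294.08094537]
```

View pics/w6z.png

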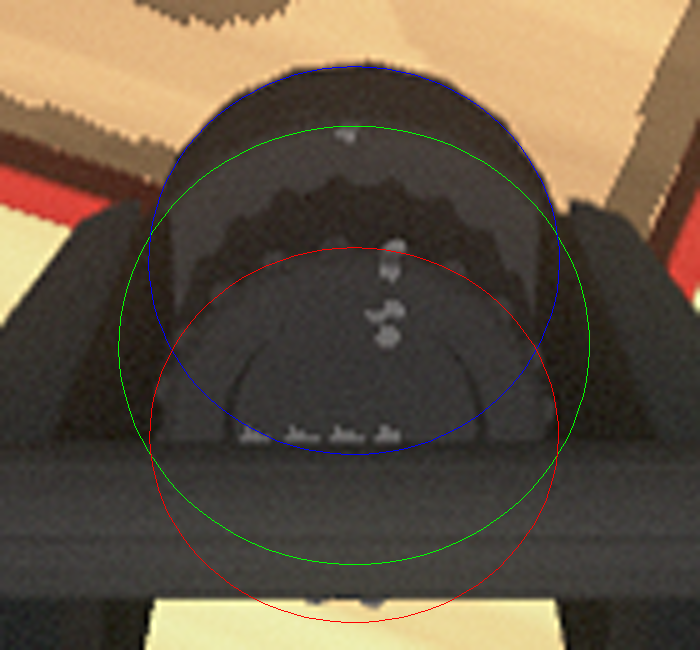

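The held cap is centred on the TCP to within about 0.5 mm. I'll descend beside the nipple so that the cap's rim and the nipple's top are at a similar depth, then compare them.

Call:
move_arm:
  motion:
    - [[0, 0, 0], [0, 0, 30], 1]
    - [[0, 0, 0], [0, 0, 52], 1]
    - [[0, 0, 0], [0, 0, 52], 1]
    - [[0, 0, 0], [0, 0, 52], 1]
    - [[0, 0, 0], [0, 0, 52], 1]
    - [[0, 0, 0], [0, 0, 52], 1]
    - [[0, 0, 0], [0, 0, 52], 1]

```text
time: 6.17
ee_pos: [480.0, -139.9, 118.6]
eef_rot: [[0.922, 0.387, 0.002], [0.387, -0.922, -0.001], [0.001, 0.001, -1.0]]
ft_force: [-0.3, -0.5, 0.2]
gripper_width: 0.43
```

```bash
python3 - <<'E'
from h import *
c=r.read_camera("wrist");im=c["color"][:,:,::-1].copy()
s=r.sense();E=s["ee_pos"];R=s["eef_rot"];print(E,s["ft_force"])
a=np.linspace(0,2*np.pi,90)
def ring(rad,zt,ox=0,oy=0):
    L=np.stack([ox+rad*np.cos(a),oy+rad*np.sin(a),0*a+zt],1)
    return proj(c,E+L@R.T)
z0=cv2.resize(im[40:210,170:340],None,fx=3.5,fy=3.5,interpolation=2)
z1=z0.copy()
n=R.T@(np.array([530.8,-119.8,70])-E);print(n)
for rad,zt,ox,oy,col in [(26,41.3,0,0,(255,0,0)),(17.5,n[2],n[0],n[1],(0,255,0))]:
    P=ring(rad,zt,ox,oy)
    cv2.polylines(z1,[((P-[170,40])*3.5+1.5).astype(np.int32)],True,col,1)
cv2.imwrite("pics/w7a.png",z0);cv2.imwrite("pics/w7b.png",z1)
E
```

```text
[ 479.81164797 -139.87503023  118.37058743] [-0.15706331 -0.26248832 -0.79952316]
[54.7222868   1.14260417 48.44273313]
```

View pics/w7a.png

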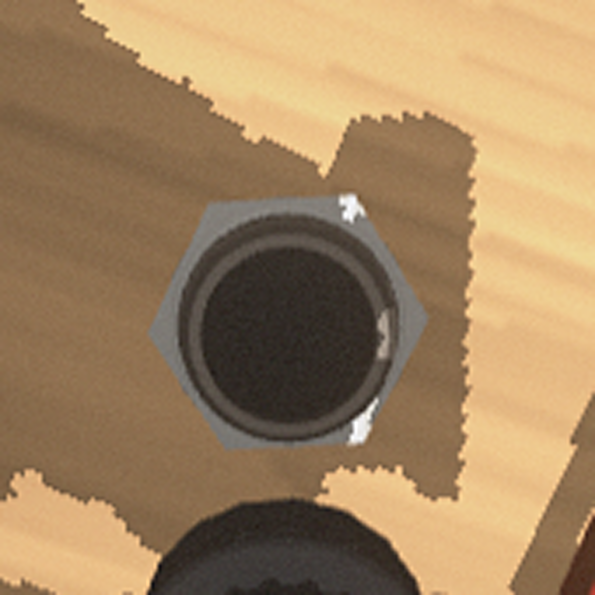

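View pics/w7b.png

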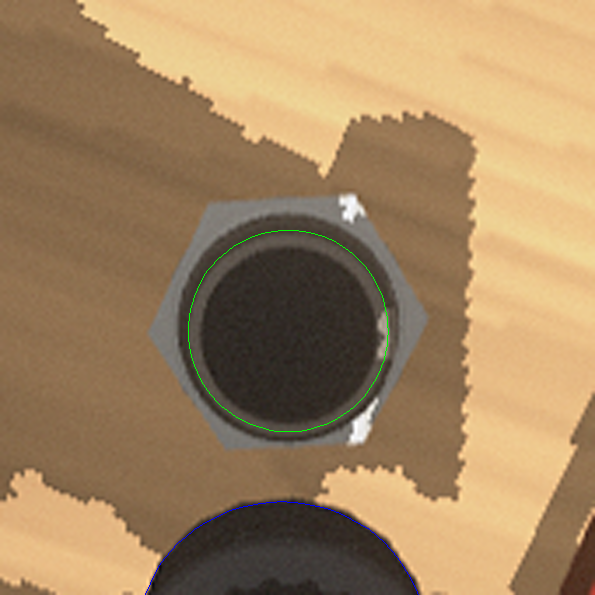

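Call:
move_arm:
  motion:
    - [[0, 0, 0], [15, 0.5, -2], 1]
    - [[0, 0, 0], [35, 1, -2], 1]
    - [[0, 0, 0], [50, 1.3, -2], 1]
    - [[0, 0, 0], [53.9, 1.3, -2], 1]
    - [[0, 0, 0], [53.9, 1.3, -2], 1]
    - [[0, 0, 0], [53.9, 1.3, -2], 1]
    - [[0, 0, 0], [53.9, 1.3, -2], 1]
    - [[0, 0, 0], [53.9, 1.3, -2], 1]

```text
time: 6.88
ee_pos: [528.7, -120.2, 119.2]
eef_rot: [[0.922, 0.386, -0.001], [0.386, -0.922, 0.0], [-0.0, -0.0, -1.0]]
ft_force: [0.1, 0.3, -0.2]
gripper_width: 0.43
```

```bash
python3 - <<'E'
from h import *
s=r.sense();E=s["ee_pos"];R=s["eef_rot"];print(E,R.round(4),s["ft_force"])
for n in ["wrist","scene"]:
    c=r.read_camera(n);im=c["color"][:,:,::-1].copy()
    p=proj(c,E+[0,0,-45])[0].astype(int);h=70 if n=="wrist" else 40
    z=im[max(p[1]-h,0):p[1]+h,p[0]-h:p[0]+h];print(p)
    cv2.imwrite(f"pics/w8{n}.png",cv2.resize(z,None,fx=280/h,fy=280/h,interpolation=2))
E
```

```text
[ 528.74108084 -120.24817298  119.21448446] [[ 9.224e-01  3.862e-01 -6.000e-04]
 [ 3.862e-01 -9.224e-01  1.000e-04]
 [-5.000e-04 -3.000e-04 -1.000e+00]] [ 0.11191958  0.28081176 -0.22397071]
[250 220]
[214 177]
```

View pics/w8wrist.png

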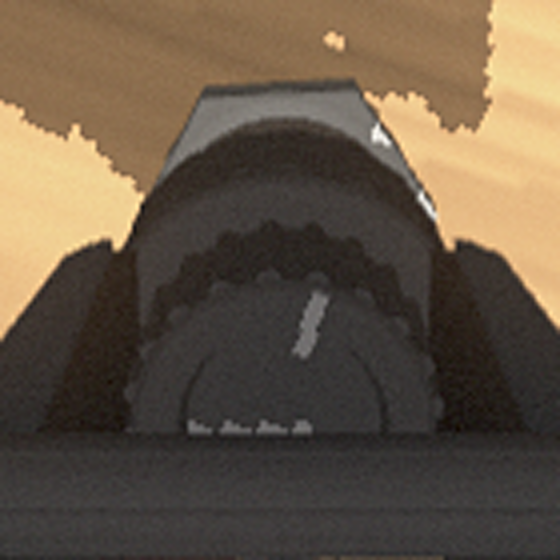

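View pics/w8scene.png

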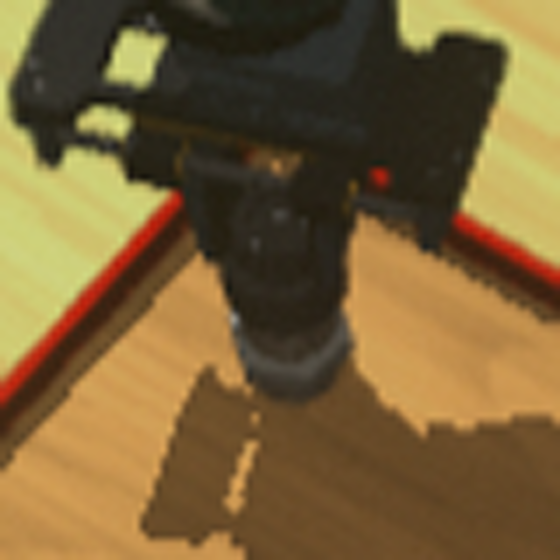

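```bash
cat > ov.py <<'E'
from h import *
import sys
def run(out,yaw,off=(0,0)):
    c=r.read_camera("wrist");im=c["color"][:,:,::-1].copy()
    s=r.sense();E=s["ee_pos"];R=s["eef_rot"];print(E,s["ft_force"])
    o=proj(c,E)[0].astype(int);x,y=o[0]-70,150
    z0=cv2.resize(im[y:y+120,x:x+140],None,fx=5.5,fy=5.5,interpolation=2)
    def dr(L,col):
        P=proj(c,L);cv2.polylines(z0,[((P-[x,y])*5.5+2.2).astype(np.int32)],True,col,1)
    a=np.linspace(0,2*np.pi,90)
    for zt in (41.3,): dr(E+np.stack([26*np.cos(a),26*np.sin(a),0*a+zt],1)@R.T,(255,0,0))
    h=np.radians(30+60*np.arange(6)+yaw)
    n=(R@np.array([off[0],off[1],0])+E)[:2]
    for z in (33,45):
        L=np.stack([27.7*np.cos(h),27.7*np.sin(h),0*h],1)@R.T+[n[0],n[1],z]
        dr(L,(0,255,0))
    cv2.imwrite(out,z0)
E
python3 -c "
from ov import run
run('pics/o1.png',3)"
```

```text
[ 529.11667481 -120.28869519  119.3751066 ] [-0.03213092  0.14107106 -0.4991057 ]
```

View pics/o1.png

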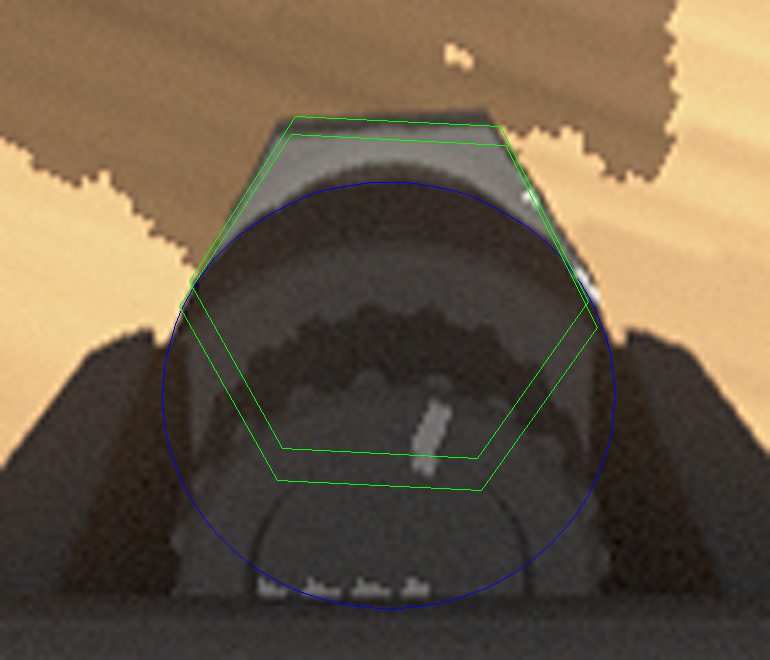

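```bash
python3 -c "
from ov import run
run('pics/o2.png',-3)"
```

```text
[ 529.17480803 -120.27173625  119.37658088] [ 0.06304535  0.24258461 -0.55487621]
```

View pics/o2.png

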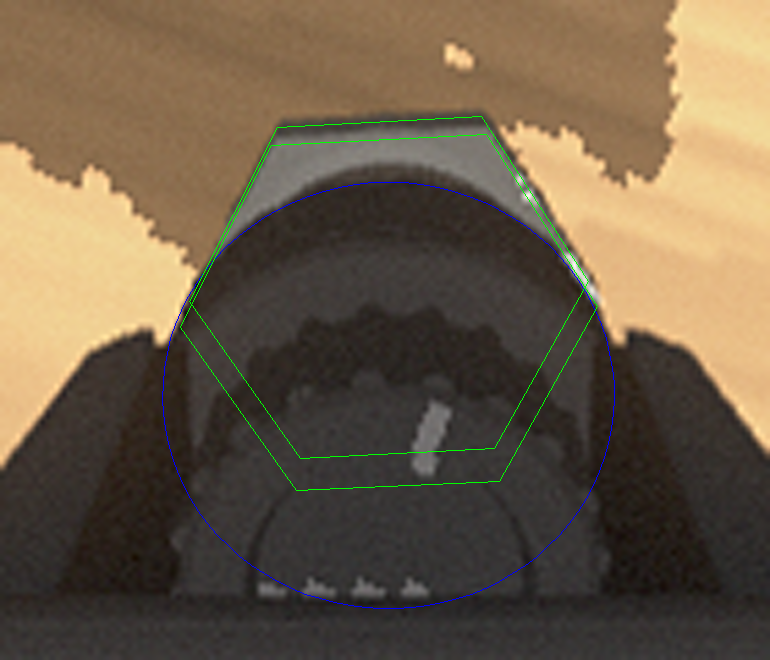

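Overlay agrees to under 1 mm. Nudge slightly and descend.

Call:
move_arm:
  motion:
    - [[0, 0, 0], [0.5, 0.4, 1], 1]
    - [[0, 0, 0], [0.5, 0.4, 4], 1]
    - [[0, 0, 0], [0.5, 0.4, 7], 1]
    - [[0, 0, 0], [0.5, 0.4, 10], 1]
    - [[0, 0, 0], [0.5, 0.4, 12], 1]
    - [[0, 0, 0], [0.5, 0.4, 14], 1]
    - [[0, 0, 0], [0.5, 0.4, 14], 1]

```text
time: 7.67
ee_pos: [529.7, -120.2, 104.8]
eef_rot: [[0.922, 0.386, -0.001], [0.386, -0.922, 0.0], [-0.001, -0.0, -1.0]]
ft_force: [-0.6, -0.3, -0.9]
gripper_width: 0.431
```

No contact force with the rim about 6.5 mm past the end face: it is threaded over the nipple. On down slowly.

Call:
move_arm:
  motion:
    - [[0, 0, 0], [0, 0, 1.5], 1]
    - [[0, 0, 0], [0, 0, 3], 1]
    - [[0, 0, 0], [0, 0, 4.5], 1]
    - [[0, 0, 0], [0, 0, 6], 1]
    - [[0, 0, 0], [0, 0, 6], 1]

```text
time: 8.08
ee_pos: [529.9, -120.3, 99.1]
eef_rot: [[0.922, 0.386, -0.0], [0.386, -0.922, 0.0], [-0.0, -0.0, -1.0]]
ft_force: [-0.9, 0.0, -0.8]
gripper_width: 0.424
```

Call:
move_arm:
  motion:
    - [[0, 0, 0], [0, 0, 1.5], 1]
    - [[0, 0, 0], [0, 0, 3], 1]
    - [[0, 0, 0], [0, 0, 4.5], 1]
    - [[0, 0, 0], [0, 0, 4.5], 1]

```text
time: 8.42
ee_pos: [530.0, -120.3, 94.6]
eef_rot: [[0.922, 0.386, -0.0], [0.386, -0.922, 0.0], [-0.0, -0.0, -1.0]]
ft_force: [-1.5, -0.2, 3.0]
gripper_width: 0.429
```

```bash
python3 - <<'E'
from h import *
s=r.sense();E=s["ee_pos"];print(E,s["ft_force"],s["moment"])
for n in ["scene"]:
    c=r.read_camera(n);im=c["color"][:,:,::-1].copy()
    p=proj(c,E+[0,0,-45])[0].astype(int);h=40
    z=im[max(p[1]-h,0):p[1]+h,p[0]-h:p[0]+h]
    cv2.imwrite(f"pics/w9{n}.png",cv2.resize(z,None,fx=280/h,fy=280/h,interpolation=2))
E
```

```text
[ 529.97457858 -120.26520208   94.62549063] [-1.54387921 -0.1542055   3.04941459] [-0.00177654  0.35313146 -0.04510535]
```

View pics/w9scene.png

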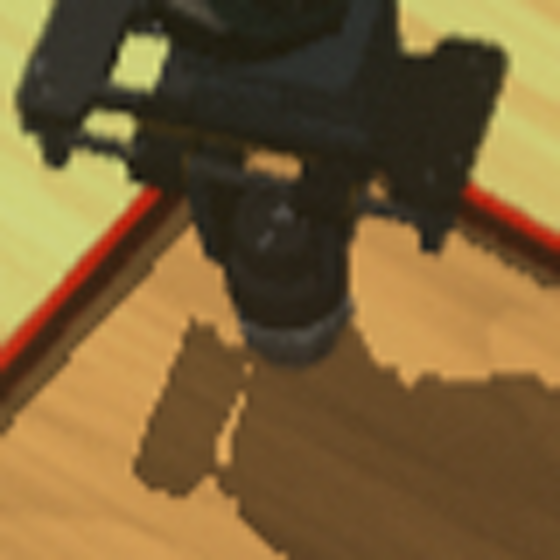

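Force building as expected (3 N, cap visibly seated over the nipple).

Call:
move_arm:
  motion:
    - [[0, 0, 0], [0, 0, 1], 1]
    - [[0, 0, 0], [0, 0, 2], 1]
    - [[0, 0, 0], [0, 0, 3], 1]
    - [[0, 0, 0], [0, 0, 3], 1]

```text
time: 8.8
ee_pos: [530.2, -120.3, 91.9]
eef_rot: [[0.922, 0.387, 0.0], [0.387, -0.922, -0.0], [0.0, 0.0, -1.0]]
ft_force: [-0.2, -1.9, 3.8]
gripper_width: 0.427
```

Call:
move_arm:
  motion:
    - [[0, 0, 0], [0, 0, 1], 1]
    - [[0, 0, 0], [0, 0, 2], 1]
    - [[0, 0, 0], [0, 0, 2], 1]

```text
time: 9.05
ee_pos: [529.8, -120.2, 89.4]
eef_rot: [[0.922, 0.386, -0.0], [0.386, -0.922, 0.0], [-0.0, -0.0, -1.0]]
ft_force: [0.1, 1.2, -3.3]
gripper_width: 0.424
```

Call:
move_arm:
  motion:
    - [[0, 0, 0], [0, 0, 1], 1]
    - [[0, 0, 0], [0, 0, 2], 1]
    - [[0, 0, 0], [0, 0, 2], 1]

```text
time: 9.3
ee_pos: [529.9, -120.3, 87.6]
eef_rot: [[0.922, 0.386, -0.0], [0.386, -0.922, -0.0], [-0.0, -0.0, -1.0]]
ft_force: [-0.1, -0.5, 0.5]
gripper_width: 0.426
```

Clicked: the force dropped to a slight pull at z≈89.4. Now seat it and press.

Call:
move_arm:
  motion:
    - [[0, 0, 0], [0, 0, 0.5], 1]
    - [[0, 0, 0], [0, 0, 1], 1]
    - [[0, 0, 0], [0, 0, 1.3], 1]
    - [[0, 0, 0], [0, 0, 1.3], 1]

```text
time: 9.63
ee_pos: [530.4, -120.5, 87.1]
eef_rot: [[0.922, 0.387, 0.0], [0.387, -0.922, -0.0], [0.0, 0.0, -1.0]]
ft_force: [-3.3, -1.2, 8.4]
gripper_width: 0.427
```

Call:
move_arm:
  motion:
    - [[0, 0, 0], [-0.2, 0, 0.7], 1]
    - [[0, 0, 0], [-0.2, 0, 1.3], 1]
    - [[0, 0, 0], [-0.2, 0, 1.3], 1]
    - [[0, 0, 0], [-0.2, 0, 1.3], 1]

```text
time: 9.97
ee_pos: [530.9, -120.6, 87.0]
eef_rot: [[0.922, 0.386, 0.001], [0.386, -0.922, -0.0], [0.001, 0.001, -1.0]]
ft_force: [-8.4, 2.2, 28.2]
gripper_width: 0.425
```

Call:
move_arm:
  motion:
    - [[0, 0, 0], [0, 0, 0], 1]
    - [[0, 0, 0], [0, 0, 0], 1]
    - [[0, 0, 0], [0, 0, 0], 1]
    - [[0, 0, 0], [0, 0, 0], 1]
    - [[0, 0, 0], [0, 0, 0], 1]
    - [[0, 0, 0], [0, 0, 0], 1]
    - [[0, 0, 0], [0, 0, 0], 1]
    - [[0, 0, 0], [0, 0, 0], 1]

```text
time: 10.63
ee_pos: [530.9, -120.6, 87.0]
eef_rot: [[0.922, 0.386, 0.001], [0.386, -0.922, -0.0], [0.001, 0.001, -1.0]]
ft_force: [-8.9, 1.5, 28.7]
gripper_width: 0.427
```

Call:
move_arm:
  motion:
    - [[0, 0, 0], [0, 0, 0], 1]
    - [[0, 0, 0], [0, 0, 0], 1]
    - [[0, 0, 0], [0, 0, 0], 1]
    - [[0, 0, 0], [0, 0, 0], 1]
    - [[0, 0, 0], [0, 0, 0], 1]
    - [[0, 0, 0], [0, 0, 0], 1]
    - [[0, 0, 0], [0, 0, 0], 1]
    - [[0, 0, 0], [0, 0, 0], 1]

```text
time: 11.3
ee_pos: [530.9, -120.6, 87.0]
eef_rot: [[0.922, 0.386, 0.001], [0.386, -0.922, -0.0], [0.001, 0.001, -1.0]]
ft_force: [-8.1, 2.0, 29.2]
gripper_width: 0.429
```

Call:
move_arm:
  motion:
    - [[0, 0, 0], [0, 0, -2], 1]
    - [[0, 0, 0], [0, 0, -5], 1]
    - [[0, 0, 0], [0, 0, -10], 1]
    - [[0, 0, 0], [0, 0, -20], 1]
    - [[0, 0, 0], [0, 0, -35], 1]
    - [[0, 0, 0], [0, 0, -50], 1]
    - [[0, 0, 0], [0, 0, -62], 1]
    - [[0, 0, 0], [0, 0, -70], 1]

```text
time: 11.97
ee_pos: [530.3, -120.5, 157.0]
eef_rot: [[0.922, 0.386, 0.001], [0.386, -0.922, -0.0], [0.001, 0.001, -1.0]]
ft_force: [0.1, -0.5, -3.5]
gripper_width: 0.424
```

Call:
move_arm:
  motion:
    - [[0, 0, 0], [0, 0, 0], 1]
    - [[0, 0, 0], [0, 0, 0], 1]
    - [[0, 0, 0], [0, 0, 0], 1]
    - [[0, 0, 0], [0, 0, 0], 1]
    - [[0, 0, 0], [0, 0, 0], 1]
    - [[0, 0, 0], [0, 0, 0], 1]

```text
time: 12.47
ee_pos: [529.6, -120.3, 154.7]
eef_rot: [[0.922, 0.386, -0.001], [0.386, -0.922, 0.0], [-0.001, -0.001, -1.0]]
ft_force: [-0.4, -0.5, -4.8]
gripper_width: 0.428
```

```bash
python3 - <<'E'
from h import *
s=r.sense();E=s["ee_pos"];print(E,s["ft_force"],s["gripper_width"]*91)
for n in ["scene","wrist"]:
    c=r.read_camera(n);im=c["color"][:,:,::-1].copy()
    if n=="scene": im=cv2.resize(im[100:320,140:360],None,fx=2.7,fy=2.7,interpolation=2)
    cv2.imwrite(f"pics/wa{n}.png",im)
E
```

```text
[ 529.57152392 -120.28354962  154.69327525] [-0.3760586  -0.49542628 -4.76209521] 38.91353508277185
```

View pics/wascene.png

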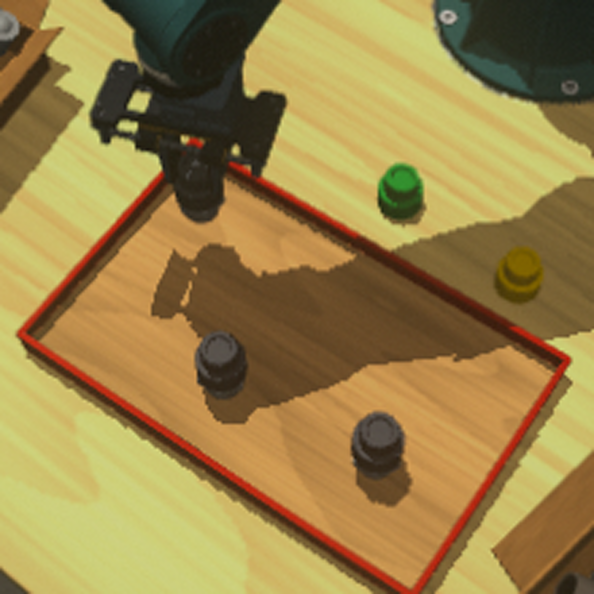

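View pics/wawrist.png

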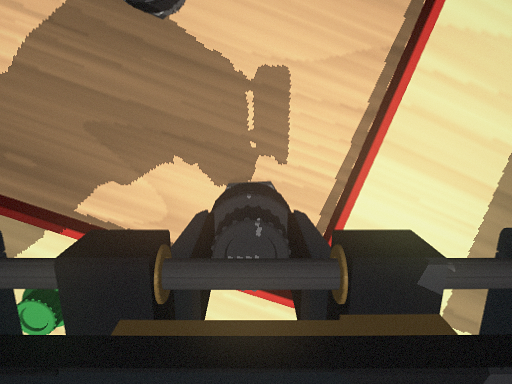

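The nipple's place in the tray is empty. It hangs from the cap (load about 4 N), and both capped nipples are standing where they were. Handing in.

```bash
python3 - <<'E'
from h import *
s=r.sense();print(s["ee_pos"],s["ft_force"],abs(s["dq"]).max())
print(r.hand_in())
E
```

```text
[ 529.71203906 -120.33274441  154.91417734] [-0.02109456 -0.1696593  -3.78623672] 0.0032229070248094094
the job is handed in; nothing more can be done
None
```

I capped the bare nipple and handed the job in with it still held up by the cap, at about 12.6 s of robot time. I don't know the verdict; the hand-in reports none.

- **Grasp:** I picked the loose cap up by its ribbed grip with 50 N. The opening read 39 mm on the 40 mm grip.
- **Click:** The pressing force rose to at least 3.8 N, the highest reading between steps. It then fell to a slight pull of −3.3 N about 2 mm above the stop. I did not see the 8–12 N peak, because the force was only read at the end of each short move.
- **Press:** I held it on the hard stop at 28–29 N for about 1.3 s. During the press there was a sideways force of 8–9 N.
- **Lift:** I raised it about 68 mm. The force reading settled at −3.8 N, close to the weight of nipple and cap. The nipple's spot in the tray is empty in the scene picture.
- **Capped nipples:** Both stand upright with no visible shift. I judged this by eye in the scene picture and did not re-measure their positions.

**Camera disagreement:** the cameras gave nipple positions up to about 6 mm apart. The largest gap came from an early wrist-camera reading near the edge of the picture. I set the final alignment from close wrist views, which agreed to under 1 mm.

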